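# Fit the stop spool, then hold the plywood block in the jig

## Robot

A 7-joint arm with a two-finger parallel gripper is mounted at the origin on the work surface. World frame = base frame: x ahead of the robot, y to its left, z up, the work surface at z = 0. Lengths are in mm, angles in rad, forces in N, time in s.
With the tool pointing down it reaches from about 425 to 875 mm from the base axis. Payload 9.9 kg.
Tool frame: the origin (TCP) lies midway between the tips of the shut fingers; the grasp point (between the pads) lies 19 mm behind it (manip.tcp_to_grasp is the z of the grasp point in the tool frame, in mm); z points along the fingers, x is the direction in which the jaws open and shut, and the axes are right-handed (so a half turn about z gives the same grasp; the last joint's range is limited). The gripper opens to 85 mm and grips with 20 to 120 N. Pads are 22 mm wide; open, the fingers measure 114 mm over their backs; the gripper's body (76 mm by 85 mm) begins 54 mm behind the grasp point. The pads swing forward as they close: fully open they stand 13 mm farther back than shut.
Start: joints at [-1.278, 0.576, 0.025, 1.437, -0.015, 1.129, -0.057], TCP at [248.357, 627.653, 231.289] pointing down, gripper open.
Joint ranges: [-2.76, 2.76], [-0.34, 2.15], [-1.52, 1.57], [0.19, 2.46], [-1.09, 4.23], [0.17, 1.99], [-2.82, 2.82]. Speed limits (rad/s): [2.22, 2.22, 3.01, 3.01, 3.14, 3.14, 3.14].

## Interface

Orientations are given as a rotation vector (axis times angle).
In Python, from rig import manip, imaging gives the robot as it stands.
- The arm moves only by the shell command python3 -m inch 'ROWS' [FORCE]. ROWS is JSON, a list of rows, each an object with "travel": the shift along the tool's x, y, z in m, a list of three; "angular": the turn, a rotation vector about the tool's x, y, z in rad, a list of three; "hand": the closure in counts, from 0 (fully open) to 255 (shut). In form: [{"travel": [dx, dy, dz], "angular": [ax, ay, az], "hand": hand}, ...]. A call has 1 to 20 rows; each row is the pose to reach, as a shift and turn from the pose commanded when the call began, along the tool's axes at that moment; what a row does not reach only later rows make up. A row lasts 1/10 s, in which the tool goes at most 50 mm and 8.59 degrees, less where a joint would pass 70% of its speed; a pose out of reach is approached as far as the arm can. A call with a gripper value outside its range is refused whole. The fingers move at their own pace and stop on an object; FORCE is the grip in N (left out, the last holds). Time passes only in rows, so rows that repeat a pose let the fingers close. It gives the time, the measured TCP pose, the force and the opening at its end, in the units of the state.
- manip.state(): the state, without advancing time (a new reading comes with each control period).
- imaging.camera(name): name is "scene" or "top" or "wrist"; returns a dict with "frame" (384x512x3 uint8, red, green, blue), "intrinsics" (3x3 intrinsics, pixels), "origin" and "attitude" of the camera in the world. Camera axes: x right, y down, z forward; pixel columns grow to the right and rows downward; lengths in mm; the calibration is good to about 2 mm. A picture is of the moment at which its call begins. There is no depth.
- manip.sign_off(): hands the job in, once; it reports no verdict.
Trained networks look in a picture, given as the dict that the camera call returned (one of the last four; its "shot" number tells which), for a name from the list of things; names that differ only in an ending like _2 or _b are one class to them, and where a whole thing is asked for, a point or a joint stands for the part that bears it (a point fixed in the world has none). Each returns a list of dicts, best first, with "p" (0 to 1); they miss things now and then, are a little off and sometimes report something else, mostly with a low value. They report only what shows in the picture. A call takes as long as a camera call. They do not tell look-alikes from the thing itself.
- imaging.look_for(picture, name): "rect" ([centre column, centre row, width, height] as shares, 0 to 1, of the picture: columns of its width, rows of its height, round what is visible of it).
- imaging.trace(picture, name): "mask" (384x512 bool, what is visible of it) and "rect" ([centre column, centre row, width, height] as shares, 0 to 1, of the picture: columns of its width, rows of its height, round what is visible of it).
- imaging.spot_point(picture, name): "location" ([row, column] as shares, 0 to 1, of the picture: columns of its width, rows of its height: a listed point, or the origin of a listed thing).
The state is a dict: "time_s": time; "joint_positions": joint angles; "qd": joint speeds; "joint_torque": joint torques, N m; "position": TCP position; "eef_rot": TCP orientation; "wrist_force": force on the tool from outside, world axes, zero at the start; "ft_torque": the same for the moment, N m; "grip_width": finger opening in mm.
Only numpy, scipy, OpenCV 4.12 (cv2) and the standard library are available. Lean on these libraries where they do the work, as an engineer would, in place of code of your own. Each camera call takes 0.05 s, during which the arm holds its last target. There are 200 camera calls.

## Task

Get the plywood block held ready for drilling in the jig. First fit the wooden stop spool over the steel spindle of the jig, fully down on the bed, and let go of it; then bring the plywood block to the jig, flat on the bed, with one of its short ends square and flush against the fence and one long side up against the stop spool. Finish while still holding it there: with one firm diagonal push of about 10 newtons each way keep it pressed against the fence and down on the bed together, do not let go, and leave everything else on the table where it is.

Things in the scene. Friction and masses are not known exactly. Their poses are not given: they have to be found in the camera images.
- jig: The plywood drilling jig, fixed to the table: a flat bed 240 (x) x 260 (y) mm, upper face 18 mm above the table, with a fence and a steel spindle on it. Origin at table level under the bed's centre; +x points across the bed to the fence, +y along the fence towards the spindle, z up. The fence's face is the plane x = 70 mm, facing -x
- bed: The jig's flat bed, rigid and faced with slippery white laminate (friction coefficient about 0.25), upper face 18 mm above the table; same origin and axes as the jig. The block belongs on the -y side of the mounted spool, its long axis along x: its centre is then at about x = 15, y = 8, z = 36 mm in the jig frame
- fence: The jig's straight rigid wooden fence, waxed slippery (friction about 0.25), 240 mm long along the jig's y, 30 mm thick (x = 70 to 100 mm), standing 40 mm above the bed; same origin and axes as the jig
- spindle_foot (a point): Foot of the upright steel spindle: the point on its axis level with the bed's upper face (axes as the jig's). It is 14 mm in diameter and stands 54 mm above the bed, its tip tapered over the last 5 mm; it stands 30 mm in front of the fence's face (jig frame x = 40, y = 60 mm)
- spool_centre (a point): Centre (half-way up) of the loose wooden stop spool, z up along its bore: 44 mm tall, flanges 44 mm in diameter and 12 mm thick at top and bottom, waist 32 mm in diameter between them, through bore 18 mm in diameter, about 60 g. Starts upright on the table
- spool: The same stop spool; origin under its centre
- piece_centre (a point): Centre (half-way up) of the loose plywood block, 110 (its x) x 60 (its y) x 36 mm high (z), 0.12 to 0.24 kg, with two small dark dots on top. Starts flat on the table. Either short end may go to the fence
- piece: The same plywood block; origin under its centre
- glue: white plastic glue bottle, 54 mm across, 150 mm tall, standing; bystander. Origin under its centre
- tin: steel tin, 72 mm across, 90 mm tall, standing; bystander. Origin under its centre
- driver: screwdriver lying along its own x; bystander. Origin underneath it
- brush: brush lying along its own x; bystander. Origin underneath it
- sander: cork sanding block, 65 x 100 x 32 mm high; bystander. Origin under its centre
Things that resemble listed ones, but are neither listed nor needed, are in the scene too. Of the things shaped like the spool, the wooden one is meant.

How it is judged (in metres and radians):
On the way, in this order (a step that is already met when the one before it is completed fails the run):
1. the stop spool is on the spindle, fully down on the bed, and let go (horizontal distance between spool_centre and spindle_foot below 0.005 m and z of spool_centre in the frame of spindle_foot between 0.018 and 0.026 m and angle between spool_centre's own z axis and vertical below 0.12 rad and contact force between spool and the fingers below 0.2 N and contact force between spool and the arm below 0.2 N), for 0.2 s.
2. the block is pressed against fence and bed, its side at the spool (horizontal distance between spool_centre and spindle_foot below 0.005 m and z of spool_centre in the frame of spindle_foot between 0.018 and 0.026 m and angle between spool_centre's own z axis and vertical below 0.12 rad and x of piece_centre in the frame of jig between 0.01 and 0.02 m and y of piece_centre in the frame of jig between 0.002 and 0.014 m and z of piece_centre in the frame of jig between 0.032 and 0.04 m and angle between the x axis of piece_centre and the x axis of jig, either way round below 0.05 rad and angle between piece_centre's own z axis and vertical below 0.05 rad and contact force between piece and fence above 3 N and contact force between piece and bed above 5 N and (contact force between piece and the fingers above 3 N or contact force between piece and the arm above 3 N)), for 0.2 s.
At the end, for the whole second after the job is handed in: Spool untouched on the spindle: axis within 5 mm, upright, down within 4 mm. Block flat and square to 0.05 rad, within 5 mm of its place off the fence and 6 mm along it, still, and held by the robot: over 3 N on the fence, 5 N on the bed, 3 N from the robot (all of step 2 and contact force between spool and the fingers below 0.2 N and contact force between spool and the arm below 0.2 N and linear speed of piece below 0.01 m/s); the arm keeps its last pose, push and grip.
It fails at once if anything else on the table is moved by more than 30 mm (distance of any of glue, tin, driver, brush, sander from where it was at the start of the episode above 0.03 m).
It also fails if it takes over 64 s, if anything falls off the work surface, if the arm or the gripper's body presses on something with over 40 N, if the wrist force passes 120 N, or if a joint passes its speed limit or range.

## Working session

There is one attempt and no reset: what is moved stays moved. The work goes in short steps, Python scripts to look and compute and a shell command to move; the robot and the scene stay as the last step left them, time stands still between calls to the robot, and variables do not carry over. Pictures are saved under pics/ and viewed, about 8 in all and at most 12, crops included, and the job is handed in when it is done.

```bash
ls; mkdir -p pics; cat > h.py <<'E'
import numpy as np, cv2
from scipy.spatial.transform import Rotation as R
from rig import manip, imaging
def att(c):
    a=np.array(c["attitude"],float)
    return a if a.shape==(3,3) else R.from_rotvec(a).as_matrix() if a.size==3 else R.from_quat(a).as_matrix()
def ray(c,col,row,z):
    K=np.array(c["intrinsics"]);o=np.array(c["origin"],float)
    d=att(c)@np.linalg.solve(K,[col,row,1]);return o+d*(z-o[2])/d[2]
def proj(c,p):
    q=np.array(c["intrinsics"])@(att(c).T@(np.array(p,float)-np.array(c["origin"])));return q[:2]/q[2]
def save(c,n,box=None,s=1):
    f=c["frame"]
    if box: f=f[box[1]:box[3],box[0]:box[2]]
    cv2.imwrite(n,cv2.resize(f[:,:,::-1],None,fx=s,fy=s,interpolation=cv2.INTER_CUBIC))
def totool(d,yaw=0):
    "world displacement mm -> tool axes m"
    r=R.from_rotvec(manip.state()["eef_rot"]);return np.round(r.inv().apply(d)/1000,4)
E
python3 - <<'E'
from h import *
s=manip.state();print(s, manip.tcp_to_grasp)
a=imaging.camera("top");b=imaging.camera("scene")
print(a["attitude"],a["origin"],b["attitude"],b["origin"],a["intrinsics"])
f=np.vstack([a["frame"],b["frame"]]);cv2.imwrite("pics/1.png",a["frame"][:,:,::-1]);cv2.imwrite("pics/2.png",b["frame"][:,:,::-1])
for n,z in [("jig",0),("spindle_foot",18),("spool_centre",22),("piece_centre",18),("glue",0),("tin",0),("driver",0),("brush",0),("sander",0)]:
    for nm,c in(("top",a),("scene",b)):
        for q in imaging.spot_point(c,n)[:3]:
            r,cc=q["location"];print(n,nm,round(q["p"],2),round(cc*512),round(r*384),ray(c,cc*512,r*384,z).round(0)[:2])
E
```

```text
pics
{'time_s': 0.0, 'joint_positions': array([-1.27777901,  0.57655252,  0.02480456,  1.43791502, -0.01500641,
        1.12904001, -0.05652202]), 'qd': array([-0.00015161, -0.00290926,  0.00090589,  0.00053707, -0.00176604,
       -0.00058252, -0.0005834 ]), 'joint_torque': array([-3.56545288e-04, -7.65776968e+01,  2.24980988e+00, -2.85954434e+01,
        1.51971536e-02,  1.28267688e-02,  7.22026539e-05]), 'position': array([248.17327784, 627.21318001, 230.4255967 ]), 'eef_rot': array([ 2.59731052e+00,  1.76554089e+00, -2.19006809e-03]), 'wrist_force': array([-0.37978128,  0.46571982, -0.50343227]), 'ft_torque': array([-0.00084892,  0.03576866,  0.03441846]), 'grip_width': 85.44921905918635} -18.700000000000003
[-2.12306184  2.17820853 -0.14556693] [ 321.68343473   11.32535431 1631.56217298] [-2.39532395 -1.03120869  0.31742629] [ 954.82161139 -395.05312214  933.92886121] [[429.96170626   0.         251.85377479]
 [  0.         429.96170626 193.57823192]
 [  0.           0.           1.        ]]
jig top 0.89 263 182 [588. -35.]
jig scene 0.85 268 211 [599. -32.]
spindle_foot top 0.51 248 165 [655.  21.]
spindle_foot scene 0.6 291 207 [643.  20.]
spool_centre top 0.65 351 240 [ 358. -356.]
spool_centre top 0.6 347 215 [ 453. -346.]
spool_centre top 0.56 327 205 [ 491. -271.]
spool_centre scene 0.79 130 221 [ 354. -354.]
spool_centre scene 0.62 151 246 [ 460. -353.]
spool_centre scene 0.56 186 237 [ 505. -268.]
piece_centre top 0.89 157 210 [488. 369.]
piece_centre scene 0.81 323 115 [460. 372.]
glue top 0.83 168 160 [685. 329.]
glue scene 0.82 367 156 [674. 350.]
tin scene 0.57 202 293 [ 654. -331.]
driver top 0.77 113 206 [509. 541.]
driver scene 0.77 358 103 [503. 523.]
brush top 0.61 395 200 [ 506. -536.]
brush scene 0.62 109 301 [ 503. -522.]
brush scene 0.42 291 206 [635.  31.]
sander top 0.97 136 178 [617. 455.]
sander scene 0.89 370 134 [624. 435.]
```

View pics/1.png

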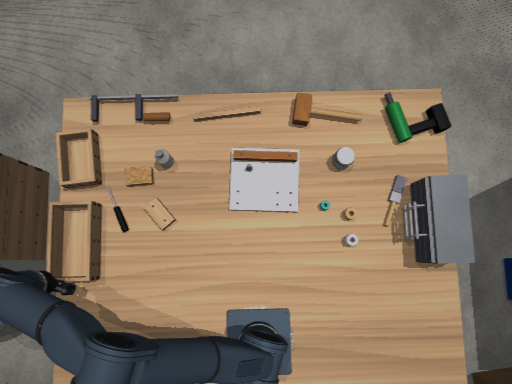

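View pics/2.png

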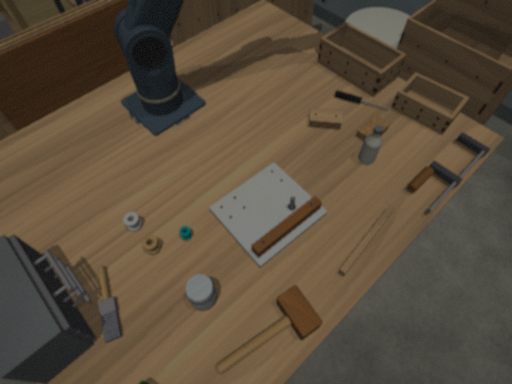

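Spool look-alikes in the top view: the white/grey one at (351,240), the tan wooden one at (350,214) and the teal one at (325,205). I choose (350,214), at about world (456,-350), and will check it with the wrist camera from above.

```bash
python3 -m inch '[{"travel":[-0.308,0.522,0],"angular":[0,0,0.8],"hand":0},{"travel":[-0.308,0.522,0],"angular":[0,0,0.8],"hand":0},{"travel":[-0.308,0.522,0],"angular":[0,0,0.8],"hand":0},{"travel":[-0.308,0.522,0],"angular":[0,0,0.8],"hand":0},{"travel":[-0.308,0.522,0],"angular":[0,0,0.8],"hand":0},{"travel":[-0.308,0.522,0],"angular":[0,0,1.6],"hand":0},{"travel":[-0.308,0.522,0],"angular":[0,0,1.6],"hand":0},{"travel":[-0.308,0.522,0],"angular":[0,0,1.6],"hand":0},{"travel":[-0.308,0.522,0],"angular":[0,0,1.6],"hand":0},{"travel":[-0.308,0.522,0],"angular":[0,0,1.6],"hand":0},{"travel":[-0.308,0.522,0],"angular":[0,0,1.6],"hand":0},{"travel":[-0.308,0.522,0],"angular":[0,0,1.6],"hand":0},{"travel":[-0.308,0.522,0],"angular":[0,0,1.6],"hand":0}]'; python3 - <<'E'
from h import *
s=manip.state();c=imaging.camera("wrist");save(c,"pics/3.png")
print(c["origin"],c["attitude"],s["position"],s["eef_rot"],s["joint_positions"])
d=np.array([440,-345,231])-s["position"]
print(totool(d))
for n,z in [("jig",0),("spindle_foot",18)]:
    for q in imaging.spot_point(c,n)[:2]:
        r,cc=q["location"];print(n,q["p"],cc*512,r*384,ray(c,cc*512,r*384,z))
E
```

```text
time_s: 2.3
position: [623.6, 141.5, 231.7]
eef_rot: [3.071, -0.646, 0.005]
wrist_force: [1.1, -0.6, 0.4]
grip_width: 85.5
[655.78194121 218.79840773 373.78971061] [ 2.75473222 -0.58129534 -0.09318272] [623.61165563 141.46014902 231.67964047] [ 3.0709169  -0.64592248  0.00535358] [-0.58753226  0.56359801  0.48691779  1.55113409 -0.27989107  1.09546328
 -0.45103987]
[0.0268 0.5193 0.0016]
jig 0.91 291.584 283.0848 [596.48350205 -41.58626294   0.        ]
jig 0.16 290.5088 282.3168 [595.56763611 -39.79042079   0.        ]
spindle_foot 0.97 308.48 242.18880000000001 [641.79991684  19.26574671  18.        ]
```

```bash
python3 -m inch '[{"travel":[0.017,0.473,0],"angular":[0,0,1.16],"hand":0},{"travel":[0.017,0.473,0],"angular":[0,0,1.16],"hand":0},{"travel":[0.017,0.473,0],"angular":[0,0,1.16],"hand":0},{"travel":[0.017,0.473,0],"angular":[0,0,1.16],"hand":0},{"travel":[0.017,0.473,0],"angular":[0,0,1.16],"hand":0},{"travel":[0.017,0.473,0],"angular":[0,0,1.16],"hand":0},{"travel":[0.017,0.473,0],"angular":[0,0,1.16],"hand":0},{"travel":[0.017,0.473,0.05],"angular":[0,0,1.16],"hand":0},{"travel":[0.017,0.473,0.05],"angular":[0,0,1.16],"hand":0},{"travel":[0.017,0.473,0.05],"angular":[0,0,1.16],"hand":0},{"travel":[0.017,0.473,0.05],"angular":[0,0,1.16],"hand":0},{"travel":[0.017,0.473,0.05],"angular":[0,0,1.16],"hand":0}]'; python3 - <<'E'
from h import *
s=manip.state();c=imaging.camera("wrist");save(c,"pics/4.png")
f=cv2.imread("pics/3.png");cv2.imwrite("pics/34.png",cv2.resize(np.vstack([f,cv2.imread("pics/4.png")]),None,fx=.78,fy=.78))
print(c["origin"],s["joint_positions"])
for n,z in [("spool_centre",22)]:
    for q in imaging.spot_point(c,n)[:4]:
        r,cc=q["location"];p=ray(c,cc*512,r*384,z);print(n,q["p"],cc*512,r*384,p,totool(p-s["position"]))
    for q in imaging.trace(c,n)[:4]:
        m=q["mask"];ys,xs=np.nonzero(m);print(q["p"],q["rect"],xs.min(),xs.max(),ys.min(),ys.max(),c["frame"][m].mean(0))
E
```

```text
time_s: 3.65
position: [449.7, -290.6, 181.1]
eef_rot: [-2.227, 2.214, 0.002]
wrist_force: [0.9, 0.3, -0.2]
grip_width: 85.0
[ 531.89166964 -289.6719808   323.44749007] [-0.01244688  0.53317714  0.77141875  1.89090773 -0.4680288   0.90728338
 -0.57813854]
spool_centre 0.87 226.816 132.2112 [ 490.78153049 -260.97145834   22.        ] [-0.0291 -0.0412  0.1592]
spool_centre 0.65 312.9856 249.90720000000002 [ 364.07386019 -351.7555164    22.        ] [0.0607 0.0862 0.159 ]
spool_centre 0.56 321.024 165.3888 [ 458.6472538  -353.68957433   22.        ] [ 0.0634 -0.0083  0.159 ]
0.95 [0.6274, 0.4362, 0.0982, 0.1411] 297 348 143 194 [150.1433549  126.89298158  92.14683922]
0.65 [0.4437, 0.3434, 0.0762, 0.0977] 210 245 114 150 [ 61.81308411 134.58878505 131.35721703]
```

View pics/34.png

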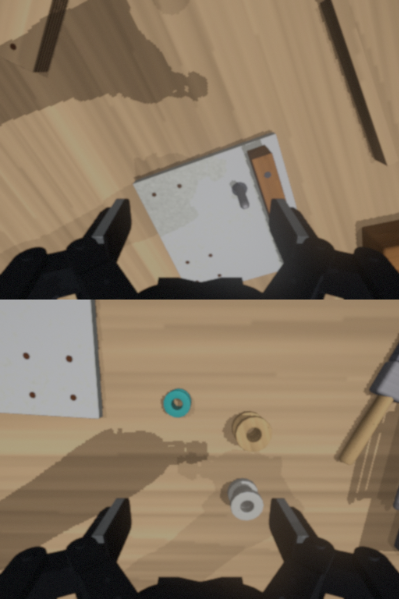

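The wooden spool is at wrist pixel (321,165), world (459,-354). The white one is at (313,250) and the teal one at (227,132), each about 95 mm away. I move above the wooden one and refine.

```bash
python3 -m inch '[{"travel":[0.063,-0.008,0.07],"angular":[0,0,0],"hand":0},{"travel":[0.063,-0.008,0.07],"angular":[0,0,0],"hand":0},{"travel":[0.063,-0.008,0.07],"angular":[0,0,0],"hand":0},{"travel":[0.063,-0.008,0.07],"angular":[0,0,0],"hand":0}]'; python3 - <<'E'
from h import *
s=manip.state();c=imaging.camera("wrist");f=c["frame"];save(c,"pics/5.png",(170,120,370,300),3)
for q in imaging.spot_point(c,"spool_centre")[:2]:
    r,cc=q["location"];p=ray(c,cc*512,r*384,22);print(q["p"],cc*512,r*384,p,totool(p-s["position"]))
print(proj(c,s["position"]),s["position"])
E
```

```text
time_s: 4.2
position: [457.8, -354.0, 110.9]
eef_rot: [2.228, -2.215, -0.002]
wrist_force: [0.5, -0.4, 0.1]
grip_width: 85.2
0.94 257.024 198.4896 [ 456.75947392 -353.71302925   22.        ] [-0.0003  0.0012  0.0889]
0.9 253.5936 303.5904 [ 356.84264945 -351.20304691   22.        ] [-0.0035  0.1011  0.0888]
[257.79605973 254.7640964 ] [ 457.84555101 -354.04364949  110.87398035]
```

View pics/5.png

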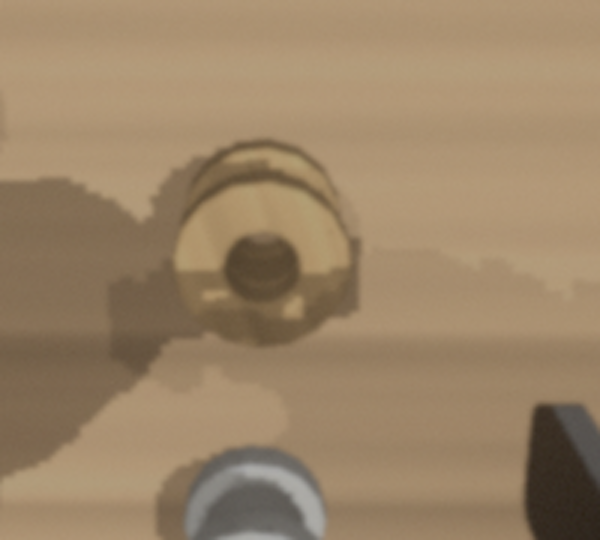

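The tan wooden spool is confirmed: its bore's upper rim is at wrist pixel (257,209), and the white one is 100 mm behind.

```bash
python3 - <<'E'
from h import *
s=manip.state();c=imaging.camera("wrist");p=ray(c,257.3,209,44);print(p,totool(p-s["position"]))
E
python3 -m inch '[{"travel":[0,0.001,0.05],"angular":[0,0,0],"hand":0},{"travel":[0,0.001,0.09],"angular":[0,0,0],"hand":0},{"travel":[0,0.001,0.104],"angular":[0,0,0],"hand":0},{"travel":[0,0.001,0.104],"angular":[0,0,0],"hand":0}]'
```

```text
[ 456.88425749 -353.65310766   44.        ] [-0.0001  0.0017  0.0681]
time_s: 4.75
position: [456.4, -353.9, 6.8]
eef_rot: [-2.228, 2.215, 0.003]
wrist_force: [0.7, 0.1, 0.2]
grip_width: 85.6
```

```bash
python3 -m inch '[{"travel":[0,0,0],"angular":[0,0,0],"hand":255},{"travel":[0,0,0],"angular":[0,0,0],"hand":255},{"travel":[0,0,0],"angular":[0,0,0],"hand":255},{"travel":[0,0,0],"angular":[0,0,0],"hand":255},{"travel":[0,0,0],"angular":[0,0,0],"hand":255},{"travel":[0,0,0],"angular":[0,0,0],"hand":255},{"travel":[0,0,0],"angular":[0,0,0],"hand":255},{"travel":[0,0,0],"angular":[0,0,0],"hand":255},{"travel":[0,0,-0.05],"angular":[0,0,0],"hand":255},{"travel":[0,0,-0.1],"angular":[0,0,0],"hand":255},{"travel":[0,0,-0.15],"angular":[0,0,0],"hand":255},{"travel":[0,0,-0.15],"angular":[0,0,0],"hand":255}]' 30; python3 - <<'E'
from h import *
s=manip.state();c=imaging.camera("wrist");print(s["position"],s["eef_rot"])
for n in ["spool_centre"]:
  for q in imaging.spot_point(c,n)[:2]:
    r,cc=q["location"];p=ray(c,cc*512,r*384,s["position"][2]+15);print(n,q["p"],cc*512,r*384,p-s["position"])
p=np.array([642,19,150.])-s["position"];print(totool(p))
save(c,"pics/6.png",(170,120,370,300),3)
E
```

```text
time_s: 5.95
position: [458.4, -358.0, 164.4]
eef_rot: [-2.225, 2.216, -0.017]
wrist_force: [-0.3, -0.0, -0.3]
grip_width: 43.3
[ 458.36157118 -358.02572133  164.40597768] [-2.22480071  2.21578419 -0.01664702]
spool_centre 0.97 153.1904 144.8064 [59.49354262 43.47089723 15.        ]
spool_centre 0.85 253.9008 266.9952 [ 1.97693107  1.99190661 15.        ]
[-0.3761 -0.1856  0.0145]
```

```bash
python3 -m inch '[{"travel":[-0.37,-0.13,0],"angular":[0,0,0],"hand":255},{"travel":[-0.37,-0.13,0],"angular":[0,0,0],"hand":255},{"travel":[-0.37,-0.13,0],"angular":[0,0,0],"hand":255},{"travel":[-0.37,-0.13,0],"angular":[0,0,0],"hand":255},{"travel":[-0.37,-0.13,0],"angular":[0,0,0],"hand":255},{"travel":[-0.37,-0.13,0],"angular":[0,0,0],"hand":255},{"travel":[-0.37,-0.13,0],"angular":[0,0,0],"hand":255},{"travel":[-0.37,-0.13,0],"angular":[0,0,0],"hand":255},{"travel":[-0.37,-0.13,0],"angular":[0,0,0],"hand":255},{"travel":[-0.37,-0.13,0],"angular":[0,0,0],"hand":255},{"travel":[-0.37,-0.13,0],"angular":[0,0,0],"hand":255}]'; python3 - <<'E'
from h import *
s=manip.state();c=imaging.camera("wrist");print(s["position"],s["eef_rot"])
for n,z in [("spool_centre",s["position"][2]+15),("spindle_foot",18),("jig",0)]:
  for q in imaging.spot_point(c,n)[:2]:
    r,cc=q["location"];p=ray(c,cc*512,r*384,z);print(n,q["p"],cc*512,r*384,p)
save(c,"pics/7.png",(120,60,400,330),2.2)
E
```

```text
time_s: 7.15
position: [583.9, 14.2, 156.8]
eef_rot: [2.224, -2.217, -0.001]
wrist_force: [0.9, -0.5, -0.4]
grip_width: 43.0
[583.89485501  14.19956874 156.78703874] [ 2.22377842e+00 -2.21692279e+00 -5.32434355e-04]
spool_centre 0.96 256.4096 266.8032 [586.1367694   14.94312481 171.78703874]
spindle_foot 0.6 251.8016 118.8864 [639.37214889  19.03339111  18.        ]
jig 0.63 309.7088 159.8976 [598.51673822 -37.36710079   0.        ]
```

View pics/7.png

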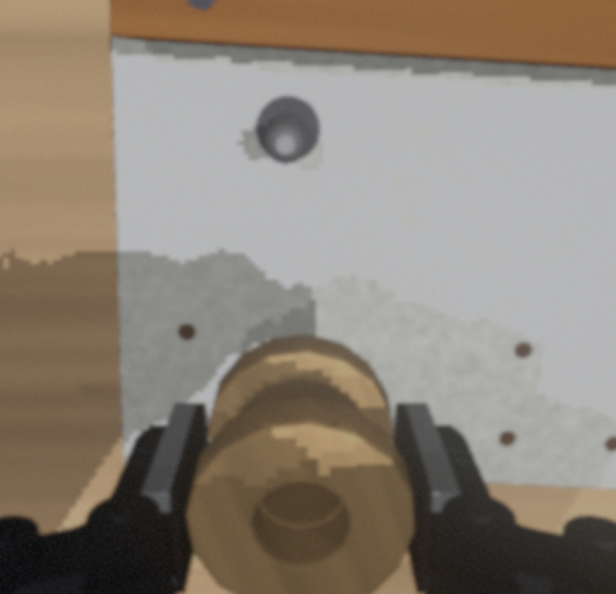

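The held spool's bore rim is at crop (301,522), or pixel (257,297). The spindle is seen from above at crop (288,130), or (251,119), and the fence edge runs from crop (112,38) to (616,68).

```bash
python3 - <<'E'
from h import *
s=manip.state();c=imaging.camera("wrist");P=s["position"];print(P,c["origin"])
px=lambda u,v:(u/2.2+120,v/2.2+60)
b=ray(c,*px(301,522),P[2]+37.2);print("bore",b)
for z in(18,58):
  e=[ray(c,*px(*q),z) for q in((112,38),(616,68))];print("fence",z,e,np.degrees(np.arctan2(-(e[0]-e[1])[0],(e[0]-e[1])[1])))
e=[ray(c,*px(*q),18) for q in((112,50),(122,430))];d=e[0]-e[1];print("side",e,np.degrees(np.arctan2(d[1],d[0])))
f=np.array([639.4,19,18])
for f in ([639.4,19,18],[641,19,18],[643,19,18]):
  print([((proj(c,np.array(f)+[0,0,h])-[120,60])*2.2).round(0) for h in(0,49,54)])
# spindle dark blob
g=cv2.cvtColor(c["frame"],cv2.COLOR_RGB2GRAY);m=(g<110).astype(np.uint8);n,l,st,ce=cv2.connectedComponentsWithStats(m)
k=l[119,250];print(k,st[k],ce[k],ray(c,*ce[k],18),ray(c,*ce[k],67))
E
```

```text
[584.45211677  14.22388361 157.38551154] [666.66256331  15.07551506 299.7116235 ]
bore [586.48297943  14.78020403 194.58551154]
fence 18 [array([674.40602903,  87.68725476,  18.        ]), array([ 663.74625206, -108.34964175,   18.        ])] -3.1124719062186488
fence 58 [array([673.30654074,  77.377174  ,  58.        ]), array([664.16033668, -90.824606  ,  58.        ])] -3.112471906218664
side [array([670.04449181,  88.06755107,  18.        ]), array([502.87924039,  97.97425763,  18.        ])] -3.3915503564397795
[array([290., 131.]), array([288., 146.]), array([288., 147.])]
[array([290., 127.]), array([288., 141.]), array([288., 143.])]
[array([290., 122.]), array([288., 135.]), array([288., 136.])]
89 [237 105  27  29 502] [250.3247012  118.04183267] [640.75802775  20.44382107  18.        ] [645.26377809  19.51007545  67.        ]
```

```bash
python3 -m inch '[{"travel":[-0.0045,-0.03,0],"angular":[0,0,0.056],"hand":255},{"travel":[-0.0045,-0.056,0.0],"angular":[0,0,0.056],"hand":255},{"travel":[-0.0045,-0.056,0.04],"angular":[0,0,0.056],"hand":255},{"travel":[-0.0045,-0.056,0.065],"angular":[0,0,0.056],"hand":255},{"travel":[-0.0045,-0.056,0.065],"angular":[0,0,0.056],"hand":255},{"travel":[-0.0045,-0.056,0.065],"angular":[0,0,0.056],"hand":255}]'; python3 - <<'E'
from h import *
s=manip.state();c=imaging.camera("wrist");t=imaging.camera("scene");print(s["position"],s["eef_rot"])
a=cv2.resize(c["frame"][120:340,130:390],None,fx=1.5,fy=1.5);b=cv2.resize(t["frame"][175:241,255:333],None,fx=5,fy=5,interpolation=2)
b=cv2.resize(b,(390,330));cv2.imwrite("pics/8.png",np.hstack([a,b])[:,:,::-1])
E
```

```text
time_s: 8.0
position: [640.7, 19.6, 92.8]
eef_rot: [2.162, -2.278, 0.0]
wrist_force: [-0.6, 0.3, 0.3]
grip_width: 43.2
[640.7327577   19.63444366  92.83662338] [ 2.16244870e+00 -2.27829697e+00  1.74829350e-04]
```

View pics/8.png

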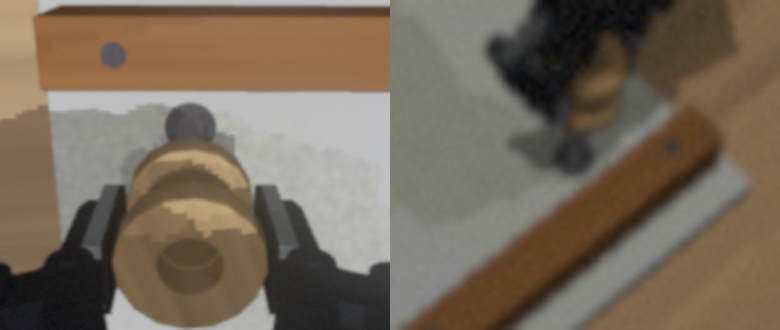

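The wrist view shows the spindle straight below the held spool: its foot circle is at crop (190,125), with the far edge at row 103, and the bore is at (190,265). Next I check the fore-aft alignment.

```bash
python3 - <<'E'
from h import *
s=manip.state();c=imaging.camera("wrist");P=s["position"]
px=lambda u,v:(u/1.5+130,v/1.5+120)
print(P,"bore",ray(c,*px(190,265),P[2]+37.2),"spool top near/far rim",ray(c,*px(190,327),P[2]+37.2),ray(c,*px(190,196),P[2]+37.2))
print("spindle far edge z18",ray(c,*px(190,103),18),"sides",ray(c,*px(165,125),18),ray(c,*px(215,125),18))
print("fence base",ray(c,*px(60,91),58),ray(c,*px(380,91),58),ray(c,*px(60,91),18))
# spool bottom-flange lower edge far
print("bottom flange far upper edge",ray(c,*px(190,138),P[2]+5.2))
for x in(640,642,644,646):print(x,[((proj(c,[x,19.3,18+h])-[130,120])*1.5).round(0) for h in(0,54)],((proj(c,[x+7,19.3,18])-[130,120])*1.5).round(0))
E
```

```text
[641.57847694  19.75376641  94.0390738 ] bore [643.81452191  20.19537305 131.2390738 ] spool top near/far rim [622.95943976  21.28536384 131.2390738 ] [664.66431521  19.10565869 131.2390738 ]
spindle far edge z18 [653.03185884  19.63578552  18.        ] sides [642.14693913  32.72253296  18.        ] [640.83663187   7.75597777  18.        ]
fence base [673.63825924  70.47525662  58.        ] [666.94975281 -56.87705073  58.        ] [662.49932206  82.65222906  18.        ]
bottom flange far upper edge [667.52624014  18.93408257  99.2390738 ]
640 [array([192., 128.]), array([193., 177.])] [191. 115.]
642 [array([192., 124.]), array([192., 172.])] [191. 111.]
644 [array([192., 120.]), array([192., 168.])] [191. 107.]
646 [array([191., 116.]), array([192., 163.])] [191. 103.]
```

The spindle has a wider collar at its foot. Its centre comes out at (640.5, 20.2), which agrees with the fence. The spool bore is about 3 mm too far in x, so I correct that and descend in steps.

```bash
python3 -m inch '[{"travel":[0,0.003,0.0],"angular":[0,0,0],"hand":255},{"travel":[0,0.003,0.008],"angular":[0,0,0],"hand":255},{"travel":[0,0.003,0.014],"angular":[0,0,0],"hand":255},{"travel":[0,0.003,0.02],"angular":[0,0,0],"hand":255},{"travel":[0,0.003,0.025],"angular":[0,0,0],"hand":255},{"travel":[0,0.003,0.025],"angular":[0,0,0],"hand":255}]'
```

```text
time_s: 8.75
position: [638.1, 20.3, 66.5]
eef_rot: [2.164, -2.277, 0.001]
wrist_force: [2.6, -1.7, -3.0]
grip_width: 43.2
```

```bash
python3 - <<'E'
from h import *
s=manip.state();c=imaging.camera("wrist");print(s["position"],s["wrist_force"],s["ft_torque"])
for q in imaging.spot_point(c,"spool_centre")[:1]:
    r,cc=q["location"];p=ray(c,cc*512,r*384,s["position"][2]+15);print(q["p"],cc*512,r*384,p-s["position"])
E
```

```text
[638.10987124  20.26603651  66.52603597] [ 2.61843362 -1.67945031 -3.03420837] [-0.18703638 -0.84159219 -0.00243175]
0.71 254.1056 268.1856 [ 1.48672638  1.68621806 15.        ]
```

```bash
python3 -m inch '[{"travel":[0.001,-0.001,0.003],"angular":[0,0,0],"hand":255},{"travel":[0.001,-0.001,0.012],"angular":[0,0,0],"hand":255},{"travel":[0.001,-0.001,0.02],"angular":[0,0,0],"hand":255},{"travel":[0.001,-0.001,0.028],"angular":[0,0,0],"hand":255},{"travel":[0.001,-0.001,0.036],"angular":[0,0,0],"hand":255},{"travel":[0.001,-0.001,0.036],"angular":[0,0,0],"hand":255}]'
```

```text
time_s: 9.45
position: [638.7, 19.5, 30.0]
eef_rot: [2.163, -2.277, -0.0]
wrist_force: [3.5, 1.0, -3.0]
grip_width: 43.3
```

```bash
python3 -m inch '[{"travel":[0,-0.001,0.002],"angular":[0,0,0],"hand":255},{"travel":[0,-0.001,0.004],"angular":[0,0,0],"hand":255},{"travel":[0,-0.001,0.006],"angular":[0,0,0],"hand":255},{"travel":[0,-0.001,0.006],"angular":[0,0,0],"hand":255}]'
```

```text
time_s: 9.85
position: [639.6, 19.4, 27.1]
eef_rot: [-2.163, 2.277, 0.001]
wrist_force: [-5.9, 1.6, 17.9]
grip_width: 43.4
```

```bash
python3 -m inch '[{"travel":[0,0,-0.002],"angular":[0,0,0],"hand":0},{"travel":[0,0,-0.002],"angular":[0,0,0],"hand":0},{"travel":[0,0,-0.002],"angular":[0,0,0],"hand":0},{"travel":[0,0,-0.002],"angular":[0,0,0],"hand":0},{"travel":[0,0,-0.002],"angular":[0,0,0],"hand":0},{"travel":[0,0,-0.05],"angular":[0,0,0],"hand":0},{"travel":[0,0,-0.1],"angular":[0,0,0],"hand":0},{"travel":[0,0.05,-0.14],"angular":[0,0,0],"hand":0},{"travel":[0,0.06,-0.14],"angular":[0,0,0],"hand":0},{"travel":[0,0.06,-0.14],"angular":[0,0,0],"hand":0}]'; python3 - <<'E'
from h import *
s=manip.state();c=imaging.camera("wrist");save(c,"pics/9.png",(150,20,370,220),2.5);t=imaging.camera("top")
print(s["position"],s["eef_rot"])
print(c["origin"])
for n,z in [("spool_centre",40),("spindle_foot",18)]:
  for q in imaging.spot_point(c,n)[:1]:
    r,cc=q["location"];p=ray(c,cc*512,r*384,z);print(n,q["p"],cc*512,r*384,p)
q=imaging.spot_point(t,"piece_centre")[0];r,cc=q["location"];print("piece",cc*512,r*384,ray(t,cc*512,r*384,18))
m=imaging.trace(t,"piece_centre")[0]["mask"];k=cv2.minAreaRect(np.argwhere(m)[:,::-1].astype(np.float32));b=cv2.boxPoints(k);print([ray(t,*x,30)[:2].round(0) for x in b])
E
```

```text
time_s: 10.85
position: [578.0, 22.4, 167.1]
eef_rot: [-2.162, 2.277, 0.001]
wrist_force: [0.9, -0.6, -0.1]
grip_width: 85.3
[578.04234933  22.42607945 167.08968161] [-2.16162764e+00  2.27710994e+00  7.31136317e-04]
[659.99511159  18.52981012 309.50543648]
spool_centre 0.75 256.6144 109.5936 [642.4363007   19.77383317  40.        ]
spindle_foot 0.83 259.584 110.89920000000001 [639.71590691  17.24369262  18.        ]
piece 162.6112 214.69440000000003 [470.57542718 347.36833045  18.        ]
[array([500., 421.]), array([541., 371.]), array([450., 297.]), array([410., 347.])]
```

View pics/9.png

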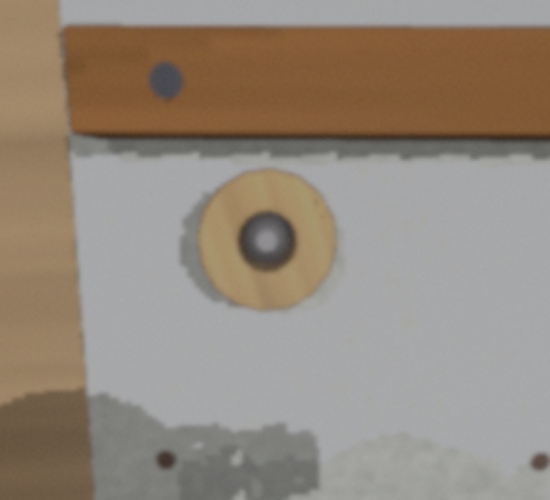

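The spool is seated on the spindle, concentric, at crop (267,240), and has been let go. Next, the block at about (473,360), long axis around 39°.

```bash
python3 - <<'E'
from h import *
c=imaging.camera("wrist");print(c["intrinsics"][0][0])
px=lambda u,v:(u/2.5+150,v/2.5+20)
for z in(58,62,66):
  print(z,"spool",[ray(c,*px(*q),z)[:2].round(1) for q in((199,240),(337,240),(267,170),(267,310))],"tip",ray(c,*px(267,240),z+10)[:2].round(1))
e=[ray(c,*px(*q),58) for q in((75,134),(545,137))];d=e[0]-e[1];print("fence",e,np.degrees(np.arctan2(-d[0],d[1])))
e=[ray(c,*px(*q),18) for q in((70,160),(95,490))];d=e[0]-e[1];print("side",e,np.degrees(np.arctan2(d[1],d[0])))
E
python3 -m inch '[{"travel":[-0.324,0.127,0],"angular":[0,0,-0.73],"hand":0},{"travel":[-0.324,0.127,0],"angular":[0,0,-0.73],"hand":0},{"travel":[-0.324,0.127,0],"angular":[0,0,-0.73],"hand":0},{"travel":[-0.324,0.127,0],"angular":[0,0,-0.73],"hand":0},{"travel":[-0.324,0.127,0],"angular":[0,0,-0.73],"hand":0},{"travel":[-0.324,0.127,0],"angular":[0,0,-0.73],"hand":0},{"travel":[-0.324,0.127,0],"angular":[0,0,-0.73],"hand":0},{"travel":[-0.324,0.127,0],"angular":[0,0,-0.73],"hand":0},{"travel":[-0.324,0.127,0],"angular":[0,0,-0.73],"hand":0},{"travel":[-0.324,0.127,0],"angular":[0,0,-0.73],"hand":0},{"travel":[-0.324,0.127,0],"angular":[0,0,-0.73],"hand":0}]'; python3 - <<'E'
from h import *
s=manip.state();c=imaging.camera("wrist");save(c,"pics/10.png")
print(s["position"],s["eef_rot"],c["origin"])
for q in imaging.spot_point(c,"piece_centre")[:2]:
    r,cc=q["location"];print(q["p"],cc*512,r*384,ray(c,cc*512,r*384,18))
m=imaging.trace(c,"piece_centre")[0]["mask"];b=cv2.boxPoints(cv2.minAreaRect(np.argwhere(m)[:,::-1].astype(np.float32)));print(b,[ray(c,*x,36)[:2].round(0) for x in b])
E
```

```text
311.1045191630964
58 spool [array([642. ,  40.7]), array([639.8,  -2.2]), array([661.5,  18.5]), array([619.1,  20.7])] tip [641.8  19.5]
62 spool [array([642.3,  40.4]), array([640.1,  -1.9]), array([661.5,  18.5]), array([619.8,  20.7])] tip [642.1  19.5]
66 spool [array([642.6,  40. ]), array([640.5,  -1.5]), array([661.5,  18.5]), array([620.5,  20.6])] tip [642.4  19.5]
fence [array([674.65132511,  75.23734993,  58.        ]), array([666.52882156, -64.99385955,  58.        ])] -3.314995044617781
side [array([668.25978883,  87.16096735,  18.        ]), array([543.15954831,  93.83030465,  18.        ])] -3.0516605956196425
time_s: 12.3
position: [470.4, 350.9, 165.3]
eef_rot: [2.832, -1.359, 0.001]
wrist_force: [0.6, 0.1, 0.2]
grip_width: 85.5
[470.40166534 350.87824348 165.32159953] [ 2.83202468e+00 -1.35883663e+00  8.14032320e-04] [534.28962692 403.63638639 307.63908804]
0.71 253.0816 165.8112 [476.87581827 361.7567739   18.        ]
[[216. 108.]
 [287. 108.]
 [287. 228.]
 [216. 228.]] [array([500., 420.]), array([537., 373.]), array([453., 301.]), array([410., 354.])]
```

View pics/10.png

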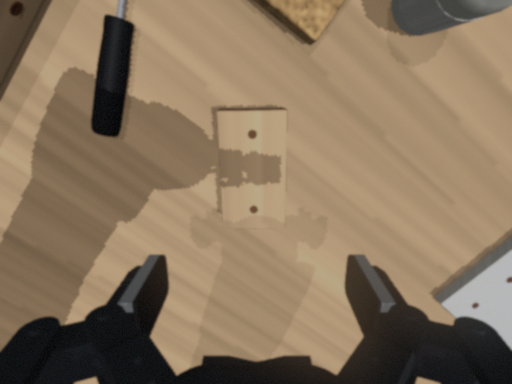

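The block is at wrist pixel (253,170), with its dots at (252,134) and (254,210), already almost aligned with the jaws. The screwdriver is clear on the left.

```bash
python3 - <<'E'
from h import *
s=manip.state();c=imaging.camera("wrist")
d1=ray(c,252,134,36);d2=ray(c,253.5,210,36);L=ray(c,219,150,36);Rr=ray(c,286.5,150,36);T=ray(c,252,108.5,36)
u=(d1-d2)/np.linalg.norm(d1-d2);ce=(d1+d2)/2;a=2*np.degrees(np.arctan2(s["eef_rot"][1],s["eef_rot"][0]))
print(d1,d2,ce,"long",np.degrees(np.arctan2(u[1],u[0])),"tool a+90",a+90,"side mid",(L+Rr)/2,np.linalg.norm(L-Rr),"end dist",np.linalg.norm(T-ce))
g=ce-u*22;print(g,totool(g-s["position"]))
E
```

```text
[501.61353446 383.42292246  36.        ] [447.02189363 338.2312166   36.        ] [474.31771405 360.82706953  36.        ] long 39.61842193821932 tool a+90 398.78173597377526 side mid [491.08012951 374.21101318  36.        ] 59.466211024638234 end dist 56.78610903659673
[457.37093241 346.79829224  36.        ] [-0.0043  0.0129  0.1294]
```

```bash
python3 -m inch '[{"travel":[-0.0043,0.013,0.05],"angular":[0,0,-0.015],"hand":0},{"travel":[-0.0043,0.013,0.1],"angular":[0,0,-0.015],"hand":0},{"travel":[-0.0043,0.013,0.14],"angular":[0,0,-0.015],"hand":0},{"travel":[-0.0043,0.013,0.164],"angular":[0,0,-0.015],"hand":0},{"travel":[-0.0043,0.013,0.164],"angular":[0,0,-0.015],"hand":0},{"travel":[-0.0043,0.013,0.164],"angular":[0,0,-0.015],"hand":0}]'; python3 -m inch '[{"travel":[0,0,0],"angular":[0,0,0],"hand":255},{"travel":[0,0,0],"angular":[0,0,0],"hand":255},{"travel":[0,0,0],"angular":[0,0,0],"hand":255},{"travel":[0,0,0],"angular":[0,0,0],"hand":255},{"travel":[0,0,0],"angular":[0,0,0],"hand":255},{"travel":[0,0,0],"angular":[0,0,0],"hand":255},{"travel":[0,0,0],"angular":[0,0,0],"hand":255}]' 60
```

```text
time_s: 13.1
position: [457.2, 347.4, 1.8]
eef_rot: [2.844, -1.335, 0.0]
wrist_force: [0.2, 0.3, 0.5]
grip_width: 85.5
time_s: 13.8
position: [457.8, 348.3, 3.3]
eef_rot: [-2.842, 1.333, -0.002]
wrist_force: [0.2, -0.6, 8.3]
grip_width: 59.3
```

```bash
python3 -m inch '[{"travel":[0,0,-0.05],"angular":[0,0,0],"hand":255},{"travel":[0,0,-0.1],"angular":[0,0,0],"hand":255},{"travel":[0,0,-0.15],"angular":[0,0,0],"hand":255},{"travel":[0.3565,0.162,-0.15],"angular":[0,0,0.749],"hand":255},{"travel":[0.3565,0.162,-0.15],"angular":[0,0,0.749],"hand":255},{"travel":[0.3565,0.162,-0.15],"angular":[0,0,0.749],"hand":255},{"travel":[0.3565,0.162,-0.15],"angular":[0,0,0.749],"hand":255},{"travel":[0.3565,0.162,-0.15],"angular":[0,0,0.749],"hand":255},{"travel":[0.3565,0.162,-0.15],"angular":[0,0,0.749],"hand":255},{"travel":[0.3565,0.162,-0.15],"angular":[0,0,0.749],"hand":255},{"travel":[0.3565,0.162,-0.15],"angular":[0,0,0.749],"hand":255},{"travel":[0.3565,0.162,-0.15],"angular":[0,0,0.749],"hand":255},{"travel":[0.3565,0.162,-0.15],"angular":[0,0,0.749],"hand":255},{"travel":[0.3565,0.162,-0.15],"angular":[0,0,0.749],"hand":255},{"travel":[0.3565,0.162,-0.15],"angular":[0,0,0.749],"hand":255},{"travel":[0.3565,0.162,-0.15],"angular":[0,0,0.749],"hand":255}]'; python3 - <<'E'
from h import *
s=manip.state();c=imaging.camera("wrist");save(c,"pics/11.png",(110,30,410,330),2)
print(s["position"],s["eef_rot"],c["origin"])
a=2*np.degrees(np.arctan2(s["eef_rot"][1],s["eef_rot"][0]));print(a)
for x in((576.1,-31.8,35),(576.1,-31.8,19)):print(totool(np.array(x)-s["position"]))
E
```

```text
time_s: 15.4
position: [560.0, -28.4, 151.3]
eef_rot: [-2.162, 2.279, 0.001]
wrist_force: [0.5, 1.2, -2.3]
grip_width: 59.0
[559.98542655 -28.41638233 151.32466629] [-2.16170452e+00  2.27929419e+00  7.55919236e-04] [642.11587922 -32.25359614 293.64417784]
266.9665301055608
[ 0.0026 -0.0163  0.1163]
[ 0.0026 -0.0163  0.1323]
```

View pics/11.png

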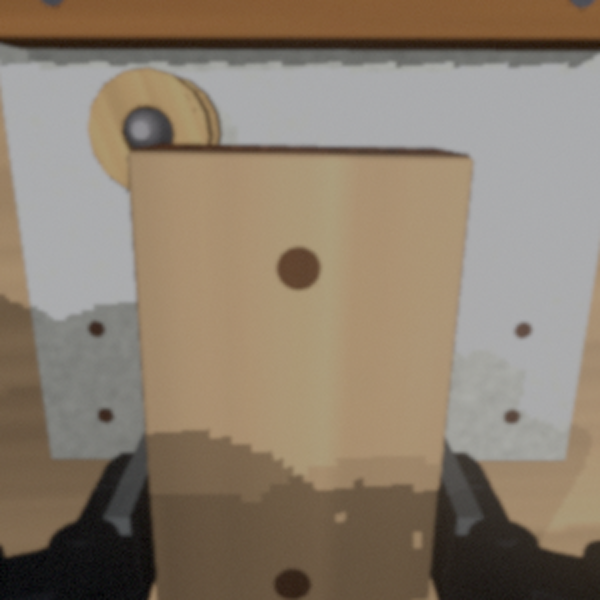

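The block is held level, its front edge at crop (133,150) to (470,156). The spool is seated at (147,130) and the fence edge is at row 46. I compute the block's centre and yaw relative to the jig.

```bash
python3 - <<'E'
from h import *
s=manip.state();c=imaging.camera("wrist");P=s["position"];z=P[2]+32.7
px=lambda u,v:(u/2+110,v/2+30)
ang=lambda e:np.degrees(np.arctan2(e[1],e[0]))
l=ray(c,*px(133,150),z);r=ray(c,*px(470,156),z);d1=ray(c,*px(298.5,268),z);d2=ray(c,*px(292.5,584),z)
print("front",l,r,np.linalg.norm(l-r),ang(l-r)-90,"dots",ang(d1-d2),np.linalg.norm(d1-d2),"centre",(d1+d2)/2,"rel TCP",(d1+d2)/2-P)
e=[ray(c,*px(*q),58) for q in((5,46),(595,47.5))];print("fence",ang(e[0]-e[1])-90,e)
th=np.radians(-3.2);Q=np.array([[np.cos(th),np.sin(th)],[-np.sin(th),np.cos(th)]]);O=np.array([597.7,-38])
print("centre in jig",Q@(((d1+d2)/2)[:2]-O),"fence in jig",[Q@(x[:2]-O) for x in e],"spool top",Q@(ray(c,*px(140,127),62)[:2]-O), "tip",Q@(ray(c,*px(148,130),71)[:2]-O))
E
```

```text
front [637.84607164  -5.07345765 183.99736583] [633.76749761 -62.21895377 183.99736583] 57.290858715620125 -4.082377625772267 dots -3.987306771079772 70.17835561608689 centre [580.8494516  -29.63918343 183.99736583] rel TCP [20.83477328 -0.97489437 32.7       ]
fence -3.2389702859980787 [array([669.84304167,  66.04273391,  58.        ]), array([ 658.28270416, -138.23602427,   58.        ])]
centre in jig [-17.29098779   7.40715711] fence in jig [array([ 66.22273167, 107.90763991]), array([ 66.08356717, -96.69791495])] spool top [39.63158666 62.22431254] tip [38.8335778  57.46066287]
```

```bash
python3 -m inch '[{"travel":[0.006,0,0.04],"angular":[0,0,-0.014],"hand":255},{"travel":[0.006,0,0.08],"angular":[0,0,-0.014],"hand":255},{"travel":[0.006,0,0.11],"angular":[0,0,-0.014],"hand":255},{"travel":[0.006,0,0.124],"angular":[0,0,-0.014],"hand":255},{"travel":[0.006,0,0.127],"angular":[0,0,-0.014],"hand":255},{"travel":[0.006,0,0.129],"angular":[0,0,-0.014],"hand":255},{"travel":[0.006,0,0.129],"angular":[0,0,-0.014],"hand":255}]'
```

```text
time_s: 16.2
position: [560.6, -36.0, 23.4]
eef_rot: [-2.174, 2.266, -0.002]
wrist_force: [0.6, -0.0, -1.8]
grip_width: 58.8
```

```bash
python3 -m inch '[{"travel":[0,-0.01,0.001],"angular":[0,0,0],"hand":255},{"travel":[0,-0.02,0.001],"angular":[0,0,0],"hand":255},{"travel":[0,-0.026,0.001],"angular":[0,0,0],"hand":255},{"travel":[0,-0.026,0.002],"angular":[0,0,0],"hand":255},{"travel":[0,-0.026,0.002],"angular":[0,0,0],"hand":255}]'; python3 - <<'E'
from h import *
s=manip.state();c=imaging.camera("wrist");save(c,"pics/12.png",(110,30,410,330),2);print(s["position"],s["wrist_force"])
E
```

```text
time_s: 16.7
position: [587.9, -37.1, 21.3]
eef_rot: [-2.174, 2.265, -0.004]
wrist_force: [1.8, 0.5, 6.3]
grip_width: 59.5
[587.86409897 -37.13212713  21.31366162] [1.83613823 0.52493557 6.27974134]
```

View pics/12.png

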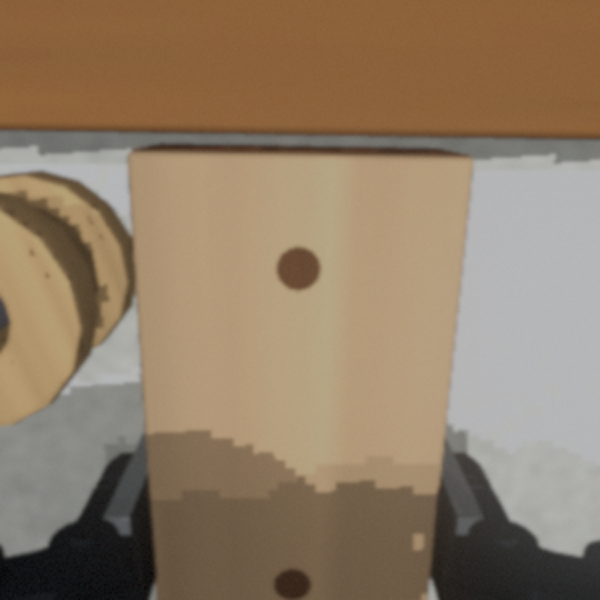

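```bash
python3 - <<'E'
from h import *
s=manip.state();c=imaging.camera("wrist");P=s["position"]
px=lambda u,v:(u/2+110,v/2+30)
th=np.radians(-3.2);Q=np.array([[np.cos(th),np.sin(th)],[-np.sin(th),np.cos(th)]]);O=np.array([597.7,-38])
J=lambda u,v,z:Q@(ray(c,*px(u,v),z)[:2]-O)
d1=J(298.5,268,54);d2=J(292.5,584,54)
print("block left",J(141,310,54),J(133,152,54),"right",J(470,157,54),"centre",(d1+d2)/2,"yaw",np.degrees(np.arctan2(*(d1-d2)[::-1])))
print("spool top rim",J(82,320,62),"lower flange top rim",J(133,270,30),"fence top edge",J(300,132,58))
f=R.from_rotvec(s["eef_rot"]).inv().apply([0,1,0]);print(f)
E
```

```text
block left [37.36600273 29.64163046] [65.5211422  29.20132741] right [ 65.50568116 -28.27025111] centre [10.67342412  0.72438296] yaw -0.08487710033131424
spool top rim [37.91113084 37.91599414] lower flange top rim [39.0940824  36.83280976] fence top edge [69.25995742  0.86582362]
[-9.99160229e-01  4.09719825e-02 -3.65028989e-04]
```

```bash
python3 -m inch '[{"travel":[-0.002,-0.001,0],"angular":[0,0,0],"hand":255},{"travel":[-0.004,-0.002,0],"angular":[0,0,0],"hand":255},{"travel":[-0.006,-0.003,0],"angular":[0,0,0],"hand":255},{"travel":[-0.0065,-0.004,0],"angular":[0,0,0],"hand":255},{"travel":[-0.0065,-0.004,0],"angular":[0,0,0],"hand":255},{"travel":[-0.0065,-0.004,0],"angular":[0,0,0],"hand":255}]'
```

```text
time_s: 17.4
position: [590.5, -31.6, 21.3]
eef_rot: [-2.174, 2.267, -0.002]
wrist_force: [-2.5, -1.8, 9.4]
grip_width: 59.1
```

```bash
python3 -m inch '[{"travel":[0,-0.001,0],"angular":[0,0,0],"hand":255},{"travel":[0,-0.002,0],"angular":[0,0,0],"hand":255},{"travel":[0,-0.002,0],"angular":[0,0,0],"hand":255},{"travel":[0,-0.002,0],"angular":[0,0,0],"hand":255}]'
```

```text
time_s: 17.8
position: [591.2, -31.5, 21.3]
eef_rot: [2.174, -2.267, -0.001]
wrist_force: [-6.7, -0.0, 13.6]
grip_width: 59.3
```

```bash
python3 -m inch '[{"travel":[0,-0.0015,0],"angular":[0,0,0],"hand":255},{"travel":[0,-0.0015,0],"angular":[0,0,0],"hand":255},{"travel":[0,-0.0015,0],"angular":[0,0,0],"hand":255},{"travel":[0,-0.0015,0],"angular":[0,0,0],"hand":255}]'; python3 - <<'E'
from h import *
s=manip.state();c=imaging.camera("wrist");P=s["position"];print(P,s["wrist_force"],s["grip_width"])
f=c["frame"];g=cv2.cvtColor(f,cv2.COLOR_RGB2GRAY)
th=np.radians(-3.2);Q=np.array([[np.cos(th),np.sin(th)],[-np.sin(th),np.cos(th)]]);O=np.array([597.7,-38])
J=lambda u,v,z:(Q@(ray(c,u,v,z)[:2]-O)).round(1)
for n,z in(("piece_centre",36),("spool_centre",40)):
  for q in imaging.spot_point(c,n)[:1]:
    r,cc=q["location"];print(n,q["p"],J(cc*512,r*384,z))
save(c,"pics/13.png",(110,30,410,330),2)
E
```

```text
time_s: 18.2
position: [591.2, -31.5, 21.3]
eef_rot: [2.173, -2.266, -0.004]
wrist_force: [-13.7, 0.7, 18.4]
grip_width: 59.2
[591.19736332 -31.50653514  21.26770224] [-13.73139706   0.70034567  18.41660223] 59.249481629058984
piece_centre 0.73 [14.7  6.9]
spool_centre 0.76 [37.3 60.1]
```

View pics/13.png

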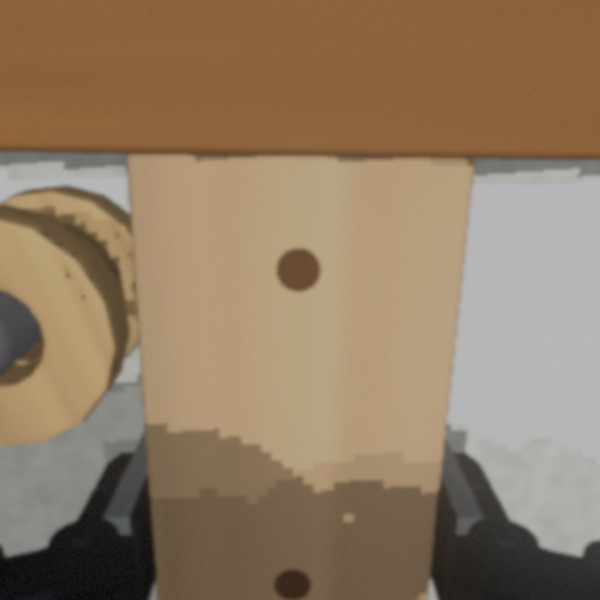

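The block is flush on the fence: its front edge lies on the fence edge at row 155 and TCP x no longer changes while the force rises. Its centre is at about jig (14.7, 6.9). I nudge it a touch towards the spool, ease the push to about 10 N each way, and check it stays steady.

```bash
python3 -m inch '[{"travel":[-0.0012,0,-0.0003],"angular":[0,0,0],"hand":255},{"travel":[-0.0012,0.0003,-0.0006],"angular":[0,0,0],"hand":255},{"travel":[-0.0012,0.0003,-0.001],"angular":[0,0,0],"hand":255},{"travel":[-0.0012,0.0003,-0.001],"angular":[0,0,0],"hand":255},{"travel":[-0.0012,0.0003,-0.001],"angular":[0,0,0],"hand":255},{"travel":[-0.0012,0.0003,-0.001],"angular":[0,0,0],"hand":255}]';python3 -m inch '[{"travel":[0,0,0],"angular":[0,0,0],"hand":255},{"travel":[0,0,0],"angular":[0,0,0],"hand":255},{"travel":[0,0,0],"angular":[0,0,0],"hand":255},{"travel":[0,0,0],"angular":[0,0,0],"hand":255},{"travel":[0,0,0],"angular":[0,0,0],"hand":255},{"travel":[0,0,0],"angular":[0,0,0],"hand":255},{"travel":[0,0,0],"angular":[0,0,0],"hand":255},{"travel":[0,0,0],"angular":[0,0,0],"hand":255}]'
```

```text
time_s: 18.95
position: [591.2, -31.1, 21.3]
eef_rot: [2.171, -2.267, -0.002]
wrist_force: [-7.4, -2.7, 5.0]
grip_width: 59.0
time_s: 19.75
position: [591.2, -31.1, 21.3]
eef_rot: [2.171, -2.267, -0.002]
wrist_force: [-8.6, -4.2, 4.7]
grip_width: 59.0
```

```bash
python3 -m inch '[{"travel":[0,-0.0004,0.0003],"angular":[0,0,0],"hand":255},{"travel":[0,-0.0004,0.0006],"angular":[0,0,0],"hand":255},{"travel":[0,-0.0004,0.0006],"angular":[0,0,0],"hand":255},{"travel":[0,-0.0004,0.0006],"angular":[0,0,0],"hand":255},{"travel":[0,-0.0004,0.0006],"angular":[0,0,0],"hand":255},{"travel":[0,-0.0004,0.0006],"angular":[0,0,0],"hand":255},{"travel":[0,-0.0004,0.0006],"angular":[0,0,0],"hand":255},{"travel":[0,-0.0004,0.0006],"angular":[0,0,0],"hand":255}]';python3 -m inch '[{"travel":[0,0,0],"angular":[0,0,0],"hand":255},{"travel":[0,0,0],"angular":[0,0,0],"hand":255},{"travel":[0,0,0],"angular":[0,0,0],"hand":255},{"travel":[0,0,0],"angular":[0,0,0],"hand":255},{"travel":[0,0,0],"angular":[0,0,0],"hand":255},{"travel":[0,0,0],"angular":[0,0,0],"hand":255},{"travel":[0,0,0],"angular":[0,0,0],"hand":255},{"travel":[0,0,0],"angular":[0,0,0],"hand":255}]'
```

```text
time_s: 20.55
position: [591.2, -31.1, 21.3]
eef_rot: [2.171, -2.267, -0.003]
wrist_force: [-11.5, -1.8, 12.5]
grip_width: 59.5
time_s: 21.35
position: [591.2, -31.0, 21.3]
eef_rot: [2.171, -2.267, -0.003]
wrist_force: [-11.3, -2.6, 13.9]
grip_width: 59.2
```

```bash
python3 - <<'E'
from h import *
s=manip.state();c=imaging.camera("wrist")
th=np.radians(-3.2);Q=np.array([[np.cos(th),np.sin(th)],[-np.sin(th),np.cos(th)]]);O=np.array([597.7,-38])
for n,z in(("piece_centre",36),("spool_centre",40)):
  q=imaging.spot_point(c,n)[0];r,cc=q["location"];print(n,q["p"],Q@(ray(c,cc*512,r*384,z)[:2]-O))
print(s["wrist_force"])
save(c,"pics/14.png",(110,30,410,330),2)
E
```

```text
piece_centre 0.79 [14.12038216  6.41006212]
spool_centre 0.89 [39.48961725 59.82343996]
[-11.28155792  -2.57794803  13.92787809]
```

View pics/14.png

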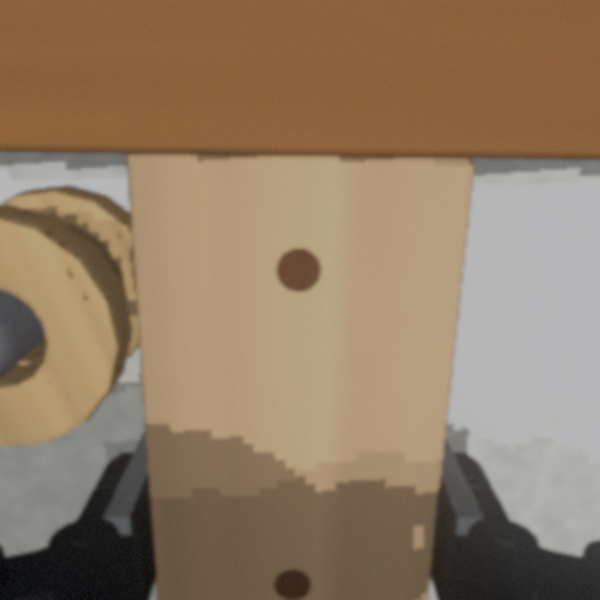

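The block's front edge lies flush on the fence at row 155. Its side is at the spool's lower flange at about column 138, and the spool still sits on the spindle. Forces are steady at about 11 N towards the fence and 14 N down, so I hand in.

```bash
python3 -c "
from rig import manip
print(manip.sign_off()); print(manip.state()['wrist_force'])"
```

```text
the job is handed in; nothing more can be done
None
the job is handed in; nothing more can be done
```

The job is handed in. The wooden spool is on the spindle and released, and the block is held in the gripper against the fence and bed. No verdict was reported.

**Spool:** it went down until the bed pushed back with about 18 N. After release the wrist view showed it upright and concentric with the spindle. Its apparent size matches a seated spool, though only roughly, to a few millimetres in height.

**Block:** the last check put its centre at about x = 14, y = 6.4 mm in the jig frame (target 15, 8). By an image measurement just before the final push it was square to the fence within about 0.1°.

**Push:** the wrist sensor read steady values of about 11 N towards the fence and 14 N down, against the 10 N each way you asked for. The down push is a little firm.

**Uncertain points:**
- **Gap to the spool:** the image measurements left up to about 1.5 mm between the block's side and the spool. I then nudged the block about 0.5 mm closer, and a small sideways force of 2 to 4 N appeared. That could be contact with the spool or just friction on the bed.
- **Position estimates:** separate estimates of the same point differed by 1 to 3 mm.
- **Bystanders:** the moves were planned clear of the other items, and nothing suggested contact. I did not measure their positions again at the end.

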